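# Load a gas regulator past a clamp whose thread direction is unknown

## Task

Load the regulator in the test rail: the clamp's bar loosens one way only and nothing shows whether its thread is left-hand or right-hand, so push it gently one way, then the other if it does not give, (about 10 N is plenty, never force it) and swing it the way it gives as far as it goes. Then slide the regulator along the rail, without lifting it, until it is fully home against the blue test head, and swing the bar back until it meets its stop again, pointing straight out from the rail, so that the red nose closes behind the regulator. Leave the cap, wrench and gauge where they are, and let go of everything.

Things in the scene. Friction and masses are not known exactly. Their poses are not given: they have to be found in the camera images.
- stand: Fixed test rail, origin on the counter on the rail's centre line; y runs along the rail towards the test head, x away from the clamp. Plate top 8 mm above the counter. Guide strips at x = +-32 mm (58 mm apart inside, tops at 22 mm) from y = -165 to 135 mm. Blue test head (stop) 70 mm wide, 72 mm high, face at y = 124 mm. Green clamp housing: x -120 to -37 mm, y -44 to 44 mm, 44 mm high.
- home (a point): On the rail floor (8 mm above the counter), at stand x = 0, y = +91 mm: where the middle of the regulator's underside is when it is fully home against the test head.
- post (a point): On the vertical axis of the clamp's post, at stand x = -70 mm, y = 0, 64 mm above the counter, at the height of the bar.
- bar (a joint): Clamp angle about the post, rad, + anticlockwise from above. At 0 (locked) the bar points along stand -x and the nose bars the rail. Free one way only, unseen, random: that way it turns against light friction (0.2 N m) to an end stop at 1.3 (+ or -) and stays where left; the other way a firm, slightly springy stop lies within 0.15 rad of 0. From 1.1 rad on, the nose is clear of the rail.
- bar_end (a point): Centre of the 22 mm black ball at the end of the round steel bar: 104 mm from the post's axis, 64 mm above the counter. The bar is 12 mm thick and level. Opposite it, in one piece with it, a red nose 16 mm wide, 12 mm high at the same height reaches 82 mm from the post over the rail.
- regulator: Loose grey gas regulator, 0.3 to 0.55 kg: foot 56 mm wide, 66 mm long (along the rail), 20 mm high; round body 54 mm in diameter up to 60 mm, dome to 69 mm, brass stub 16 mm in diameter to 75 mm. Origin: centre of its underside. Pushed high up it tips, pushed at the foot it slides. Stands square in the rail, on the side of the clamp away from the test head.
- cap: Bystander: yellow safety cap, 52 mm in diameter, 45 mm high; origin at the centre of its underside.
- wrench: Bystander: steel wrench, 190 mm long, lying flat along its x axis.
- gauge: Bystander: chrome pressure gauge lying face up, 60 mm in diameter, 22 mm high, with a brass stem along its +x; origin at the centre of its underside.
Things that resemble listed ones, but are neither listed nor needed, are in the scene too. There is more than one size of the regulator; the job needs the smallest.

How it is judged:
By the outcome, as a careful person would: the job done as asked, in the order asked, and still so for the second after the job is handed in, with the robot touching nothing.
It also fails if it takes over 72 s, if anything falls off the work surface, if the arm or the gripper's body presses on something with over 40 N, if the wrist force passes 120 N, or if a joint passes its speed limit or range.

## Robot

A 6-joint arm with a two-finger parallel gripper is mounted at the origin on the work surface. World frame = base frame: x ahead of the robot, y to its left, z up, the work surface at z = 0. Lengths are in m, angles in rad, forces in N, time in s.
With the tool pointing down it reaches from about 0.375 to 0.9 m from the base axis. Payload 3.1 kg.
Tool frame: the origin (TCP) lies midway between the tips of the shut fingers; the grasp point (between the pads) lies 19 mm behind it; z points along the fingers, y is the line along which they close (so a half turn about z gives the same grasp; the last joint's range is limited). The gripper opens to 87 mm and grips with 3 to 60 N. Pads are 19 mm wide; open, the fingers measure 117 mm over their backs; the gripper's body (75 mm by 190 mm) begins 51 mm behind the grasp point.
Start: joints at [-1.417, 0.527, 1.433, -0, 1.181, -0.178], TCP at [0.204, -0.591, 0.223] pointing down, gripper open.
Joint ranges: [-3.08, 3.08], [-0.75, 2.2], [0.22, 2.44], [-1.43, 4.57], [0, 2.65], [-2.85, 2.85]. Speed limits (rad/s): [2.79, 2.79, 3.14, 3.14, 3.14, 3.14].

## Interface

Orientations are given as a unit quaternion [x, y, z, w].
In Python, from rig import get_obs, cams, job gives the robot as it stands.
- The arm moves only by the tool servo_tool, never from a script. Its argument "moves" is text: rows parted by semicolons, each of 5 numbers parted by spaces: the shift along the tool's x, y, z in m, then the turn about the tool's z in degrees, then the finger opening in m, from 0 to 0.087. In form: dx dy dz spin claw; .... A call has 1 to 10 rows; each row is the pose to reach, as a shift and turn from the pose commanded when the call began, along the tool's axes at that moment; what a row does not reach only later rows make up. A row lasts 1/12 s, in which the tool goes at most 41.7 mm and 7.16 degrees, less where a joint would pass 70% of its speed; a pose out of reach is approached as far as the arm can. A call with a gripper value outside its range is refused whole. The fingers move at their own pace and stop on an object; "grip_force" is the grip in N (left out, the last holds). Time passes only in rows, so rows that repeat a pose let the fingers close. It gives the time, the measured TCP pose, the force, the opening and the grip force at its end, in the units of the state.
- get_obs(): the state, without advancing time (a new reading comes with each control period).
- cams.camera(name): name is "scene" or "top" or "wrist"; returns the picture (480x640x3 uint8, blue, green, red); there is no depth.
- cams.camera_model(name): a dict with "fx", "fy", "cx", "cy" (pixels), "R" (3x3) and "t" (3): a world point X has camera coordinates R X + t. Camera axes: x right, y down, z forward; pixel columns grow to the right and rows downward; lengths in m; the calibration is good to about 2 mm. A picture is of the moment at which its call begins: read the wrist's pose just before it. camera_model takes no time and is no camera call; for the wrist camera it gives the pose at the moment of the call.
- job.hand_in(): hands the job in; it is judged then, once.
The state is a dict: "time": time; "q": joint angles; "joint_velocities": joint speeds; "joint_torque": joint torques, N m; "position": TCP position; "tool_rot": TCP orientation; "ft_force": force on the tool from outside, world axes, zero at the start; "moment": the same for the moment, N m; "grip_width": finger opening in m; "grip_force": force on a finger pad.
Only numpy, scipy, OpenCV 4.12 (cv2) and the standard library are available. Lean on these libraries where they do the work, as an engineer would, in place of code of your own. Each camera call takes 0.05 s, during which the arm holds its last target. There are 200 camera calls.

## Working session

There is one attempt and no reset: what is moved stays moved. The work goes in short steps, Python scripts to look and compute and a tool call to move; the robot and the scene stay as the last step left them, time stands still between calls to the robot, and variables do not carry over. Pictures are saved under pics/ and viewed, at most 10 in all, crops included, and the job is handed in when it is done.

Besides the shell and the picture viewer there is one more tool, called after "Request:" in YAML: its name, and indented under it one key for each argument. servo_tool: Moves the arm, as the interface text tells. Its arguments: {"type":"object","properties":{"moves":{"type":"string"},"grip_force":{"type":"number"}},"required":["moves"]}

```bash
mkdir -p pics; ls
python3 - <<'E'
from rig import get_obs,cams,job
import cv2,numpy as np
o=get_obs(); print({k:np.round(v,3) for k,v in o.items()})
for n in("scene","top"):
    cv2.imwrite(f"pics/{n}0.png",cams.camera(n)); m=cams.camera_model(n); print(n,m)
E
```

```text
pics
{'time': np.float64(0.0), 'q': array([-1.418,  0.528,  1.434, -0.   ,  1.181, -0.178]), 'joint_velocities': array([ 0.001, -0.   ,  0.   ,  0.   ,  0.   , -0.002]), 'joint_torque': array([ 1.0000e-03, -4.4004e+01, -1.7659e+01,  6.3000e-02,  5.8000e-02,
       -0.0000e+00]), 'position': array([ 0.203, -0.59 ,  0.222]), 'tool_rot': array([ 0.986,  0.165,  0.   , -0.001]), 'ft_force': array([0.122, 0.099, 0.707]), 'moment': array([-0.077, -0.052, -0.002]), 'grip_force': np.float64(0.0), 'grip_width': np.float64(0.087)}
scene {'fx': 534.3904720027556, 'fy': 534.3904720027556, 'cx': 329.6623408993596, 'cy': 235.32750318368852, 'R': array([[ 0.11242307,  0.9936314 , -0.0075957 ],
       [ 0.71329595, -0.08602205, -0.69556386],
       [-0.69178749,  0.07277945, -0.71842412]]), 't': array([-0.06574102, -0.34456348,  1.64089977])}
top {'fx': 472.08417802858054, 'fy': 472.08417802858054, 'cx': 320.31301970089345, 'cy': 226.9724882820714, 'R': array([[-0.02393904, -0.99971168, -0.00186449],
       [-0.98886258,  0.0239532 , -0.14689126],
       [ 0.14689357, -0.00167271, -0.98915089]]), 't': array([0.01970818, 0.59488947, 0.94949006])}
```

View pics/scene0.png

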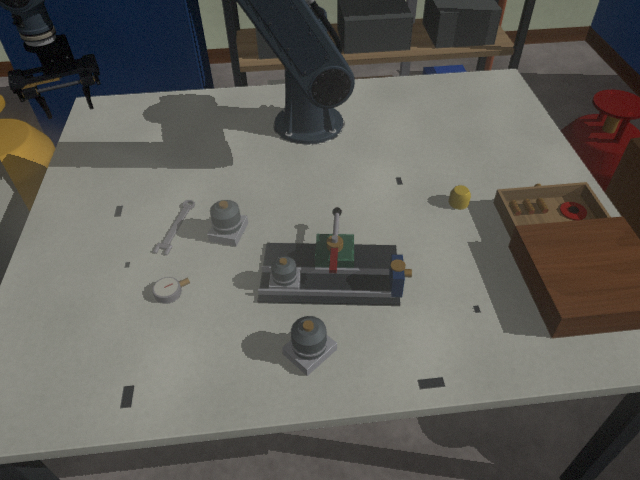

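View pics/top0.png

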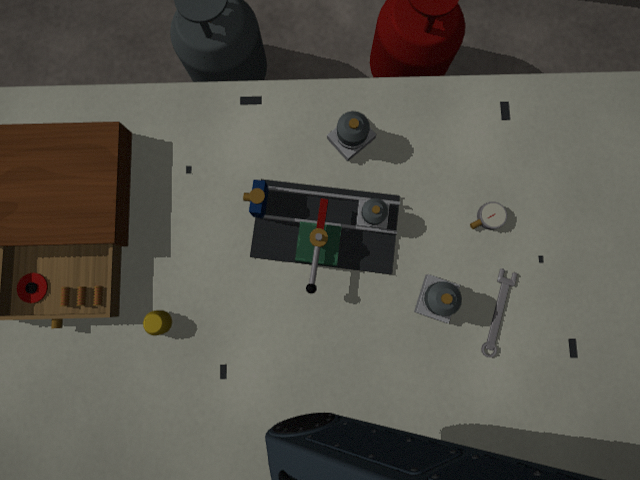

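The scene picture shows the rail with the green clamp housing at (335,248), ball (337,211), blue head (398,277) and a regulator in the rail at (285,270). In the top picture these are: ball (311,288), post (318,237), blue head (258,198), rail regulator (374,210).

Regulator candidates (top picture): (374,210) in the rail, (443,298) loose near the wrench, (352,130) loose beyond the rail. The rail one is the smallest and stands where it is described, so I choose it. Next I measure and check a crop.

```bash
cat > h.py <<'E'
import numpy as np,cv2
from rig import get_obs,cams,job
from scipy.spatial.transform import Rotation as Rn
def cast(m,uv,z):
    d=m["R"].T@np.array([(uv[0]-m["cx"])/m["fx"],(uv[1]-m["cy"])/m["fy"],1]); c=-m["R"].T@m["t"]
    return c+d*(z-c[2])/d[2]
def proj(m,X):
    p=m["R"]@np.asarray(X)+m["t"]; return np.array([m["fx"]*p[0]/p[2]+m["cx"],m["fy"]*p[1]/p[2]+m["cy"]])
def blobs(im,lo,hi,box,amin=15):
    x0,y0,x1,y1=box; hsv=cv2.cvtColor(im[y0:y1,x0:x1],cv2.COLOR_BGR2HSV)
    k=cv2.inRange(hsv,np.array(lo),np.array(hi)); n,l,s,c=cv2.connectedComponentsWithStats(k)
    return [(s[i,4],c[i]+[x0,y0],cv2.minAreaRect(np.argwhere(l==i)[:,::-1].astype(np.float32)+np.float32([x0,y0]))) for i in range(1,n) if s[i,4]>=amin]
E
python3 - <<'E'
from h import *
R={"top":(235,170,410,300),"scene":(250,195,420,310)}
for n in R:
    im=cv2.imread(f"pics/{n}0.png");m=cams.camera_model(n)
    for nm,lo,hi,z in(("blue",(100,110,40),(130,255,255),.072),("green",(45,60,30),(90,255,255),.044),("red",(0,150,60),(6,255,255),.07),("brass",(8,90,80),(25,255,255),.075),("ball",(0,0,0),(179,255,22),.064)):
        for a,c,r in blobs(im,lo,hi,R[n]):
            print(n,nm,a,np.round(c,1),"rect",np.round(r[0],1),np.round(r[1],1),round(r[2],1),np.round(cast(m,c,z),4), [np.round(cast(m,p,z)[:2],3).tolist() for p in cv2.boxPoints(r)] if nm in("green","blue") else "")
    x0,y0,x1,y1=R[n]
    c=cv2.resize(im[y0:y1,x0:x1],None,fx=3.2,fy=3.2,interpolation=cv2.INTER_CUBIC); 
    if n=="top": cv2.imwrite("pics/crop_top.png",c)
E
```

```text
top blue 98 [258.7 184. ] rect [258.4 184.3] [11.6 10. ] 8.1 [0.6842 0.131  0.072 ] [[0.675, 0.145], [0.696, 0.142], [0.692, 0.118], [0.671, 0.121]]
top blue 111 [254.8 207.5] rect [254.9 207.1] [11.7 10.5] 9.5 [0.6347 0.1393 0.072 ] [[0.627, 0.153], [0.649, 0.149], [0.644, 0.125], [0.622, 0.129]]
top green 600 [304.5 242.4] rect [305.2 241.7] [17.2 39.3] 7.1 [0.5633 0.0394 0.044 ] [[0.527, 0.061], [0.609, 0.05], [0.603, 0.014], [0.521, 0.026]]
top green 626 [330.4 246. ] rect [329.7 244.7] [19.1 39.3] 7.6 [ 0.5544 -0.0147  0.044 ] [[0.52, 0.013], [0.601, -0.0], [0.595, -0.04], [0.513, -0.026]]
top red 210 [321.9 213. ] rect [321.9 213. ] [ 7.4 29.7] 8.1 [0.6203 0.0016 0.07  ] 
top brass 193 [254.8 195.5] rect [253.  195.5] [13. 20.] 90.0 [0.6594 0.1388 0.075 ] 
top brass 42 [375.5 208.9] rect [375.5 209. ] [6.4 6.4] 45.0 [ 0.6254 -0.1085  0.075 ] 
top brass 163 [316.7 236.3] rect [318.  236.5] [17. 16.] 90.0 [0.5716 0.0132 0.075 ] 
top ball 987 [283.3 204.6] rect [282.3 206. ] [56.3 35.3] 15.9 [0.6411 0.0812 0.064 ] 
top ball 175 [392.1 217.4] rect [392.2 217. ] [ 8.2 23.5] 6.3 [ 0.6086 -0.1434  0.064 ] 
top ball 53 [353.2 218.4] rect [353.3 218.1] [ 4.5 12.1] 6.3 [ 0.6084 -0.0631  0.064 ] 
top ball 68 [286.3 222.7] rect [283.1 222.1] [30.5  3.8] 8.1 [0.6028 0.0754 0.064 ] 
top ball 795 [351.  249.7] rect [350.2 251.6] [34.9 47.4] 26.6 [ 0.5437 -0.0562  0.064 ] 
top ball 71 [310.8 288. ] rect [310.5 288. ] [8. 9.] 90.0 [0.4679 0.0276 0.064 ] 
scene green 262 [347.4 249.8] rect [345.5 247.5] [25. 15.] 90.0 [0.5772 0.0416 0.044 ] [[0.528, 0.026], [0.532, 0.061], [0.609, 0.05], [0.605, 0.017]]
scene brass 106 [336.5 243.7] rect [336.3 242.8] [14.1 13.4] 45.0 [0.584 0.016 0.075] 
scene brass 30 [282.8 260.6] rect [282.9 260.5] [6.3 4.7] 18.4 [ 0.6198 -0.105   0.075 ] 
scene brass 178 [400.3 266.8] rect [401.6 266.6] [23.2 11.5] 24.8 [0.667  0.1423 0.075 ]
```

View pics/crop_top.png

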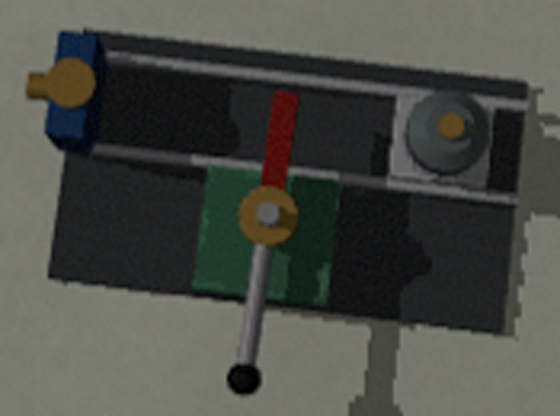

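The crop shows the green housing, the bar pointing straight out to the black ball, the red nose over the rail, and the small regulator in the rail between the strips. So the choice is confirmed. Next I check the heights of the post cap and the head's brass fitting.

```bash
cat >> h.py <<'E'
YAW=np.deg2rad(-8.7); O=np.array([.6388,0.,0.])
def S(x,y,z): c,s=np.cos(YAW),np.sin(YAW); return O+np.array([c*x-s*y,s*x+c*y,z])
def inst(p): c,s=np.cos(YAW),np.sin(YAW); d=np.asarray(p)-O; return np.array([c*d[0]+s*d[1],-s*d[0]+c*d[1],d[2]])
def tomove(x,y,z,yawx):
    o=get_obs(); R=Rn.from_quat(o["tool_rot"]).as_matrix(); d=R.T@(S(x,y,z)-o["position"])
    cur=np.rad2deg(np.arctan2(R[1,0],R[0,0])); sp=-((yawx-cur+180)%360-180)
    print("t%.2f"%o["time"],"stand pos",np.round(inst(o["position"])*1e3,1),"yaw %.1f"%cur,"-> d",np.round(d*1e3,1),"spin %.1f"%sp,"F",np.round(o["ft_force"],1))
E
python3 - <<'E'
from h import *
im=cv2.imread("pics/scene0.png"); x0,y0=320,200
c=cv2.resize(im[200:310,320:420],None,fx=5.4,fy=5.4,interpolation=cv2.INTER_CUBIC)
m=cams.camera_model("scene")
for X,col in((S(-70,0,0)/1,0),):pass
for x,y in((-.07,0),(0,.136)):
    for z in (.06,.07,.08,.09,.1):
        p=(proj(m,S(x,y,z))-[x0,y0])*5.4; print(x,y,z,np.round(p)); cv2.circle(c,(int(p[0]),int(p[1])),2,(255,0,255) if z!=.08 else (0,255,255),-1)
cv2.imwrite("pics/crop_sc.png",c)
tomove(-.148,0,.13,-8.7); tomove(-.148,0,.05,-8.7)
E
```

```text
-0.07 0 0.06 [ 72. 237.]
-0.07 0 0.07 [ 72. 220.]
-0.07 0 0.08 [ 72. 203.]
-0.07 0 0.09 [ 72. 186.]
-0.07 0 0.1 [ 72. 169.]
0 0.136 0.06 [407. 372.]
0 0.136 0.07 [409. 356.]
0 0.136 0.08 [411. 339.]
0 0.136 0.09 [413. 323.]
0 0.136 0.1 [415. 306.]
t0.10 stand pos [-341.  -649.3  221.7] yaw 19.0 -> d [ 472.8 -484.9   92.8] spin 27.7 F [ 0.1 -0.1  0.1]
t0.10 stand pos [-341.  -649.3  221.7] yaw 19.0 -> d [ 472.7 -484.7  172.8] spin 27.7 F [ 0.1 -0.1  0.1]
```

View pics/crop_sc.png

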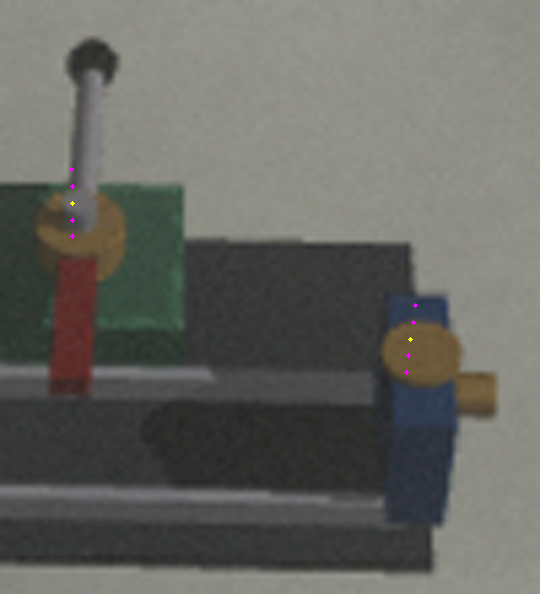

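The post cap is low: disc at crop (81,232), pin at about z 0.08. The head's brass disc at (421,355) lies nearly flat on its top, about z 0.075. A push with the TCP at z ≈ 0.022 keeps the gripper body (0.092) clear of everything. Moving to above the bar.

Request:
servo_tool:
  moves: "0.028 -0.029 0.004 2.8 0.034; 0.056 -0.058 0.008 5.6 0.034; 0.084 -0.087 0.012 8.4 0.034; 0.112 -0.116 0.016 11.2 0.034; 0.14 -0.145 0.02 14 0.034; 0.168 -0.174 0.024 16.8 0.034; 0.196 -0.203 0.028 19.6 0.034; 0.224 -0.232 0.032 22.4 0.034; 0.252 -0.261 0.036 25.2 0.034; 0.28 -0.29 0.04 27.7 0.034"
  grip_force: 10

```text
time: 0.93
position: [0.3741, -0.2236, 0.1823]
tool_rot: [0.997, -0.077, -0.0, -0.0]
ft_force: [1.3, -0.3, 0.9]
grip_width: 0.0358
grip_force: 0.0
```

```bash
python3 -c "
from h import *
tomove(-.148,0,.13,-8.7)"
```

```text
t0.93 stand pos [-227.8 -261.   182.3] yaw -8.9 -> d [  79.1 -261.3   52.3] spin -0.2 F [ 1.3 -0.3  0.9]
```

Request:
servo_tool:
  moves: "0.01 -0.033 0.007 0 0.034; 0.02 -0.066 0.014 0 0.034; 0.03 -0.099 0.021 0 0.034; 0.04 -0.132 0.028 0 0.034; 0.05 -0.165 0.035 0 0.034; 0.06 -0.198 0.042 0 0.034; 0.07 -0.231 0.05 0 0.034; 0.078 -0.261 0.05 0 0.034; 0.078 -0.261 0.05 0 0.034; 0.078 -0.261 0.05 0 0.034"

```text
time: 1.77
position: [0.4905, 0.0222, 0.1322]
tool_rot: [0.997, -0.074, -0.0, 0.0]
ft_force: [-0.4, -0.9, -0.3]
grip_width: 0.0341
grip_force: 0.0
```

```bash
python3 -c "
from h import *
cv2.imwrite('pics/wrist1.png',cams.camera('wrist'))
tomove(-.148,0,.05,-8.7)"
```

```text
t1.82 stand pos [-150.2   -1.6  132.3] yaw -8.6 -> d [ 2.3 -1.6 82.3] spin 0.1 F [ 0.6 -0.3 -0.1]
```

View pics/wrist1.png

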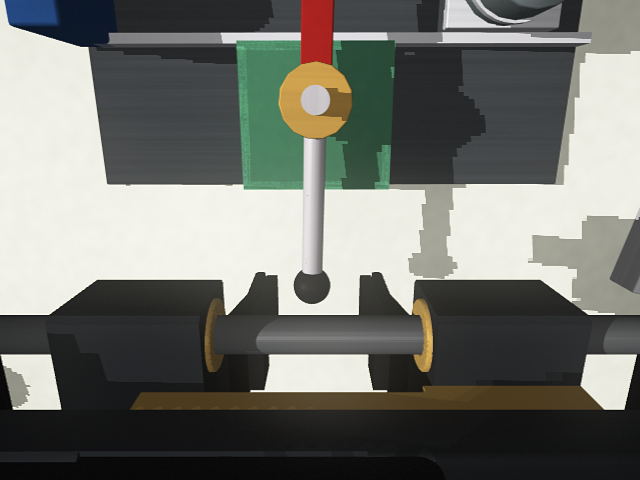

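The wrist view shows the bar from post (315,100) to ball (312,286), centred between the fingers at columns 270–365. Descending astride it.

Request:
servo_tool:
  moves: "0.002 -0.001 0.03 0 0.034; 0.002 -0.001 0.06 0 0.034; 0.002 -0.001 0.085 0 0.034; 0.002 -0.001 0.085 0 0.034; 0.002 -0.001 0.085 0 0.034"

```text
time: 2.23
position: [0.4912, 0.0204, 0.0469]
tool_rot: [0.997, -0.077, -0.002, -0.0]
ft_force: [0.7, -0.3, -0.1]
grip_width: 0.0338
grip_force: 0.0
```

```bash
python3 -c "
from h import *
tomove(-.148,0,.047,-8.7)"
```

```text
t2.23 stand pos [-149.    -2.2   46.9] yaw -8.8 -> d [ 1.  -2.2 -0.1] spin -0.1 F [ 0.7 -0.3 -0.1]
```

Request:
servo_tool:
  moves: "0 0.004 0 0 0.034; 0 0.008 0 0 0.034; 0 0.01 0 0 0.034; 0 0.012 0 0 0.034; 0 0.013 0 0 0.034; 0 0.013 0 0 0.034"

```text
time: 2.73
position: [0.4911, 0.0083, 0.0483]
tool_rot: [0.997, -0.076, 0.001, 0.0]
ft_force: [-0.5, 2.4, 1.7]
grip_width: 0.0343
grip_force: 0.8
```

Request:
servo_tool:
  moves: "0 0.001 0 0 0.034; 0 0.002 0 0 0.034; 0 0.003 0 0 0.034; 0 0.003 0 0 0.034"

```text
time: 3.07
position: [0.4904, 0.0056, 0.0476]
tool_rot: [0.997, -0.076, 0.0, -0.0]
ft_force: [0.7, 2.8, 2.3]
grip_width: 0.034
grip_force: 1.6
```

Request:
servo_tool:
  moves: "0 0.001 0 0 0.034; 0 0.002 0 0 0.034; 0 0.003 0 0 0.034; 0 0.004 0 0 0.034; 0 0.005 0 0 0.034; 0 0.005 0 0 0.034"

```text
time: 3.57
position: [0.4901, 0.0035, 0.0476]
tool_rot: [0.997, -0.077, 0.001, -0.002]
ft_force: [3.9, 17.5, 1.4]
grip_width: 0.0345
grip_force: 8.9
```

It stops firmly at the + side, so + is the blocked way. Backing off and pushing the other way (stand +y).

Request:
servo_tool:
  moves: "0 -0.008 0 0 0.034; 0 -0.018 0 0 0.034; 0 -0.024 0 0 0.034; 0 -0.028 0 0 0.034; 0 -0.032 0 0 0.034; 0 -0.036 0 0 0.034; 0 -0.038 0 0 0.034; 0 -0.038 0 0 0.034"

```text
time: 4.23
position: [0.4944, 0.0385, 0.0473]
tool_rot: [0.997, -0.076, -0.001, -0.0]
ft_force: [-0.8, -0.7, -0.3]
grip_width: 0.0336
grip_force: 0.7
```

```bash
cat >> h.py <<'E'
def arc(phis,spins,r=.079,z=.047):
    o=get_obs(); p0=inst(o["position"]); R=Rn.from_quat(o["tool_rot"]).as_matrix(); cur=np.rad2deg(np.arctan2(R[1,0],R[0,0]))
    print("t",round(o["time"],2),"pos",np.round(p0*1e3,1),"yaw",round(cur,1),"phi now",round(np.arctan2(-p0[1],-(p0[0]+.07)),3),"r",round(np.hypot(p0[1],p0[0]+.07),4),"F",np.round(o["ft_force"],1))
    for f,s in zip(phis,spins):
        X=S(-.07-r*np.cos(f),-r*np.sin(f),z); print(np.round(R.T@(X-o["position"]),3),round(f,2),round(s-(-8.7-cur),1))
E
python3 -c "
from h import *
f=np.arange(-.3,-1.31,-.1); arc(f,np.linspace(4,42,len(f)))"
```

```text
t 4.23 pos [-148.6   16.2   47.3] yaw -8.7 phi now -0.204 r 0.0802 F [-0.8 -0.7 -0.3]
[ 0.003 -0.007  0.   ] -0.3 4.0
[ 0.006 -0.015  0.   ] -0.4 7.8
[ 0.009 -0.022  0.   ] -0.5 11.6
[ 0.013 -0.028  0.   ] -0.6 15.4
[ 0.018 -0.035  0.   ] -0.7 19.2
[ 0.024 -0.04   0.   ] -0.8 23.0
[ 0.029 -0.046  0.   ] -0.9 26.8
[ 0.036 -0.05   0.   ] -1.0 30.6
[ 0.043 -0.054  0.   ] -1.1 34.4
[ 0.05  -0.057  0.   ] -1.2 38.2
[ 0.057 -0.06   0.   ] -1.3 42.0
```

Request:
servo_tool:
  moves: "0.001 -0.003 0 2 0.034; 0.003 -0.007 0 4 0.034; 0.004 -0.011 0 6 0.034; 0.006 -0.015 0 8 0.034; 0.006 -0.015 0 8 0.034"

```text
time: 4.65
position: [0.5028, 0.0524, 0.0473]
tool_rot: [0.989, -0.145, -0.001, -0.0]
ft_force: [-1.9, -1.2, -0.8]
grip_width: 0.034
grip_force: 1.1
```

It gives with about 2 N. Continuing the swing.

```bash
python3 -c "
from h import *
f=np.arange(-.5,-1.41,-.1); arc(f,np.linspace(11.5,42,len(f)))"
```

```text
t 4.65 pos [-142.3   31.2   47.3] yaw -16.7 phi now -0.407 r 0.0788 F [-1.9 -1.2 -0.8]
[ 0.002 -0.007  0.   ] -0.5 3.5
[ 0.005 -0.014  0.   ] -0.6 6.9
[ 0.009 -0.021  0.   ] -0.7 10.3
[ 0.014 -0.028  0.   ] -0.8 13.6
[ 0.019 -0.034  0.   ] -0.9 17.0
[ 0.024 -0.039  0.   ] -1.0 20.4
[ 0.031 -0.044  0.   ] -1.1 23.8
[ 0.037 -0.048  0.   ] -1.2 27.2
[ 0.044 -0.052  0.   ] -1.3 30.6
[ 0.052 -0.054  0.   ] -1.4 34.0
```

Request:
servo_tool:
  moves: "0.002 -0.007 0 3.5 0.034; 0.005 -0.014 0 7 0.034; 0.009 -0.021 0 10.3 0.034; 0.014 -0.028 0 13.6 0.034; 0.019 -0.034 0 17 0.034; 0.024 -0.039 0 20.4 0.034; 0.031 -0.044 0 23.8 0.034; 0.034 -0.046 0 25.5 0.034; 0.037 -0.048 0 27.2 0.034; 0.037 -0.048 0 27.2 0.034"

```text
time: 5.48
position: [0.5515, 0.0882, 0.047]
tool_rot: [0.928, -0.374, -0.001, -0.0]
ft_force: [-3.6, 1.3, -0.4]
grip_width: 0.0338
grip_force: 1.5
```

```bash
python3 -c "
from h import *
f=np.arange(-1.22,-1.45,-.03); arc(f,np.linspace(36,42,len(f)))
print(np.round(get_obs()['q'],2))"
```

```text
t 5.48 pos [-99.6  74.   47. ] yaw -43.9 phi now -1.19 r 0.0797 F [-3.6  1.3 -0.4]
[ 0.002 -0.002  0.   ] -1.22 0.8
[ 0.003 -0.004  0.   ] -1.25 1.7
[ 0.005 -0.005  0.   ] -1.28 2.5
[ 0.006 -0.007  0.   ] -1.31 3.4
[ 0.008 -0.009  0.   ] -1.34 4.2
[ 0.009 -0.011 -0.   ] -1.37 5.1
[ 0.011 -0.013 -0.   ] -1.4 5.9
[ 0.013 -0.014 -0.   ] -1.43 6.8
[-0.04  0.7   1.73  0.    0.71  2.29]
```

Request:
servo_tool:
  moves: "0.001 -0.001 0 0.8 0.034; 0.003 -0.003 0 1.7 0.034; 0.005 -0.005 0 2.5 0.034; 0.006 -0.007 0 3.4 0.034; 0.007 -0.008 0 4 0.034; 0.007 -0.008 0 4 0.034"

```text
time: 5.98
position: [0.5632, 0.0886, 0.0474]
tool_rot: [0.914, -0.406, -0.0, -0.0]
ft_force: [-4.2, 1.4, -0.3]
grip_width: 0.0345
grip_force: 1.7
```

Request:
servo_tool:
  moves: "0.001 -0.001 0 0 0.034; 0.002 -0.002 0 0 0.034; 0.002 -0.002 0 0 0.034"

```text
time: 6.23
position: [0.5649, 0.0885, 0.0473]
tool_rot: [0.914, -0.406, -0.001, 0.0]
ft_force: [-5.6, 2.3, -0.6]
grip_width: 0.0338
grip_force: 2.5
```

Request:
servo_tool:
  moves: "0.001 -0.001 0 0 0.034; 0.002 -0.002 0 0 0.034; 0.002 -0.002 0 0 0.034"

```text
time: 6.48
position: [0.5651, 0.0885, 0.0471]
tool_rot: [0.914, -0.406, -0.004, 0.001]
ft_force: [-8.9, 2.1, 2.6]
grip_width: 0.034
grip_force: 4.2
```

```bash
python3 -c "
from h import *
arc([],[])
cv2.imwrite('pics/wrist2.png',cams.camera('wrist'))"
```

```text
t 6.48 pos [-86.2  76.4  47.1] yaw -47.9 phi now -1.362 r 0.0781 F [-8.9  2.1  2.6]
```

View pics/wrist2.png

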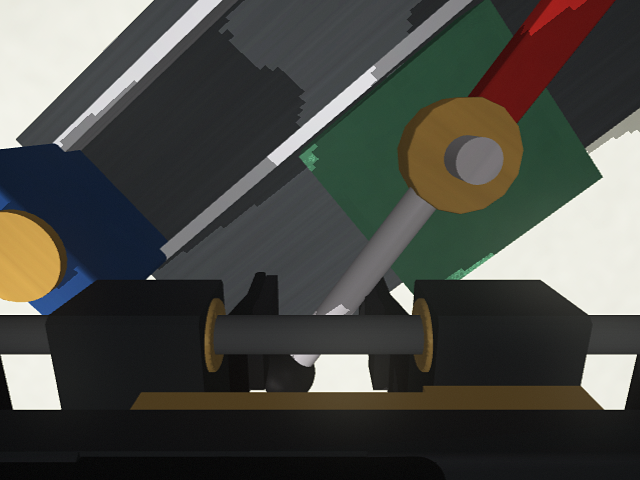

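The end stop is reached: the arm holds at 9 N without moving. The wrist view shows the bar swung well round, with the nose at (560,30) turned away from the rail. Backing off, lifting and going behind the regulator.

Request:
servo_tool:
  moves: "-0.002 0.002 0 0 0.034; -0.004 0.004 0 0 0.034; -0.004 0.004 -0.03 0 0.034; -0.004 0.004 -0.065 0 0.034; -0.004 0.004 -0.09 0 0.034; -0.004 0.004 -0.1 0 0.034; -0.004 0.004 -0.1 -7 0.034; -0.004 0.004 -0.1 -14 0.034; -0.004 0.004 -0.1 -21 0; -0.004 0.004 -0.1 -28 0"

```text
time: 7.37
position: [0.5651, 0.0878, 0.1479]
tool_rot: [0.986, -0.17, 0.002, 0.0]
ft_force: [0.1, 0.1, 0.5]
grip_width: 0.027
grip_force: 0.0
```

```bash
python3 -c "
from h import *
tomove(-.001,-.168,.147,-8.7)"
```

```text
t7.37 stand pos [-86.1  75.7 147.9] yaw -19.5 -> d [129.4 223.3   1.4] spin -10.8 F [0.1 0.1 0.5]
```

Request:
servo_tool:
  moves: "0.018 0.031 0 -1.5 0; 0.037 0.063 0 -3 0; 0.055 0.095 0 -4.5 0; 0.074 0.127 0 -6 0; 0.092 0.159 0 -7.5 0; 0.11 0.191 0 -9 0; 0.12 0.21 0 -10.5 0; 0.129 0.223 0 -10.8 0; 0.129 0.223 0 -10.8 0; 0.129 0.223 0 -10.8 0"

```text
time: 8.2
position: [0.609, -0.1657, 0.1473]
tool_rot: [0.997, -0.08, 0.0, -0.0]
ft_force: [-1.0, 0.4, -0.2]
grip_width: 0.0003
grip_force: 0.0
```

```bash
python3 -c "
from h import *
tomove(0,-.168,.022,-8.7)
im=cams.camera('top');m=cams.camera_model('top');cv2.imwrite('pics/top2.png',im)
for a,c,r in blobs(im,(8,90,80),(25,255,255),(235,170,410,300)): print(a,np.round(c,1),np.round(inst(cast(m,c,.083))*1e3,1))
"
```

```text
t8.20 stand pos [  -4.4 -168.3  147.3] yaw -9.2 -> d [  4.3  -0.3 125.3] spin -0.5 F [-1.   0.4 -0.2]
235 [254.3 195.8] [ -2.9 139.7  83. ]
229 [318.3 237.2] [-70.8  -0.8  83. ]
```

Request:
servo_tool:
  moves: "0.004 0 0.035 -0.5 0; 0.004 0 0.07 -0.5 0; 0.004 0 0.1 -0.5 0; 0.004 0 0.115 -0.5 0; 0.004 0 0.122 -0.5 0; 0.004 0 0.125 -0.5 0; 0.004 0 0.125 -0.5 0; 0.004 0 0.125 -0.5 0"

```text
time: 8.92
position: [0.6135, -0.1655, 0.0238]
tool_rot: [0.997, -0.074, 0.001, 0.0]
ft_force: [-0.1, 0.5, 0.5]
grip_width: 0.0002
grip_force: 0.0
```

```bash
python3 -c "
from h import *
tomove(0,-.140,.022,-8.7)
cv2.imwrite('pics/wrist3.png',cams.camera('wrist'))"
```

```text
t8.92 stand pos [ 1.000e-01 -1.674e+02  2.380e+01] yaw -8.5 -> d [  0.  -27.4   1.8] spin 0.2 F [-0.1  0.5  0.5]
```

View pics/wrist3.png

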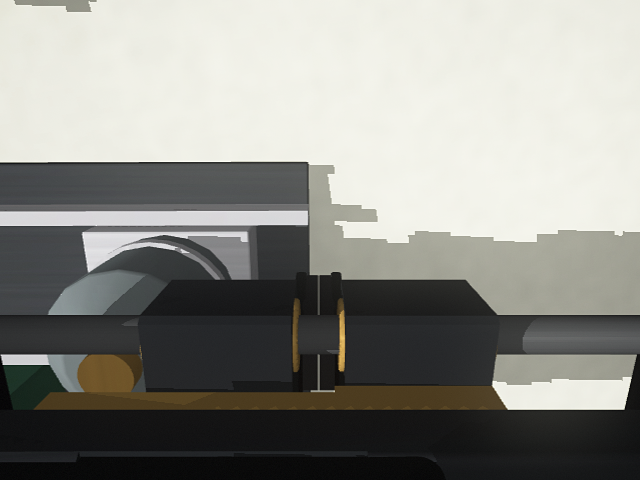

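The wrist view shows the closed fingers at columns 295–345, in the channel behind the regulator's foot (right edge at about column 258), with clearance. Pushing along the rail.

Request:
servo_tool:
  moves: "0 -0.006 0.001 0 0; 0 -0.012 0.001 0 0; 0 -0.018 0.001 0 0; 0 -0.023 0.001 0 0; 0 -0.028 0.001 0 0; 0 -0.034 0.001 0 0; 0 -0.04 0.001 0 0; 0 -0.046 0.001 0 0; 0 -0.052 0.001 0 0; 0 -0.058 0.001 0 0"

```text
time: 9.8
position: [0.622, -0.1089, 0.0223]
tool_rot: [0.997, -0.075, 0.001, 0.001]
ft_force: [-1.1, -5.1, 3.2]
grip_width: 0.0006
grip_force: 2.7
```

Request:
servo_tool:
  moves: "0 -0.006 0 0 0; 0 -0.013 0 0 0; 0 -0.02 0 0 0; 0 -0.027 0 0 0; 0 -0.034 0 0 0; 0 -0.041 0 0 0; 0 -0.048 0 0 0; 0 -0.055 0 0 0; 0 -0.062 0 0 0; 0 -0.069 0 0 0"

```text
time: 10.63
position: [0.6315, -0.0396, 0.0215]
tool_rot: [0.997, -0.075, -0.0, 0.0]
ft_force: [-0.6, -4.6, 2.7]
grip_width: 0.0003
grip_force: 2.3
```

```bash
python3 -c "
from h import *
tomove(0,.043,.022,-8.7)
"
```

```text
t10.63 stand pos [ -1.3 -40.3  21.5] yaw -8.6 -> d [  1.4 -83.3  -0.5] spin 0.1 F [-0.6 -4.6  2.7]
```

Request:
servo_tool:
  moves: "0 -0.006 0 0 0; 0.001 -0.013 0 0 0; 0.001 -0.02 0 0 0; 0.001 -0.027 0 0 0; 0.001 -0.034 0 0 0; 0.001 -0.041 0 0 0; 0.001 -0.048 0 0 0; 0.001 -0.054 0 0 0; 0.001 -0.06 0 0 0; 0.001 -0.066 0 0 0"

```text
time: 11.47
position: [0.6419, 0.0253, 0.0215]
tool_rot: [0.997, -0.075, -0.001, 0.0]
ft_force: [-1.3, -5.2, 3.6]
grip_width: 0.0002
grip_force: 2.7
```

Request:
servo_tool:
  moves: "0 -0.002 0 0 0; 0 -0.004 0 0 0; 0 -0.006 0 0 0; 0 -0.008 0 0 0; 0 -0.009 0 0 0; 0 -0.01 0 0 0; 0 -0.01 0 0 0"

```text
time: 12.05
position: [0.6434, 0.0349, 0.0214]
tool_rot: [0.997, -0.075, -0.0, 0.0]
ft_force: [-0.3, -4.4, 4.0]
grip_width: 0.0003
grip_force: 2.3
```

```bash
python3 -c "
from h import *
tomove(0,.043,.022,-8.7)
im=cams.camera('scene');m=cams.camera_model('scene');cv2.imwrite('pics/sc3.png',im)
for a,c,r in blobs(im,(8,90,80),(25,255,255),(235,170,420,310)): print(a,np.round(c,1),np.round(inst(cast(m,c,.083))*1e3,1))
"
```

```text
t12.05 stand pos [-0.7 35.2 21.4] yaw -8.6 -> d [ 0.8 -7.8 -0.6] spin 0.1 F [-0.3 -4.4  4. ]
156 [401.5 267.4] [ 15.  146.3  83. ]
```

Near home; creeping until the force rises.

Request:
servo_tool:
  moves: "0 -0.001 0 0 0; 0 -0.002 0 0 0; 0 -0.003 0 0 0; 0 -0.004 0 0 0; 0 -0.005 0 0 0; 0 -0.006 0 0 0; 0 -0.006 0 0 0"

```text
time: 12.68
position: [0.6443, 0.0408, 0.0214]
tool_rot: [0.997, -0.075, -0.0, -0.0]
ft_force: [-1.7, -4.3, 3.2]
grip_width: 0.0003
grip_force: 2.3
```

Request:
servo_tool:
  moves: "0 -0.001 0 0 0; 0 -0.002 0 0 0; 0 -0.002 0 0 0"

```text
time: 12.93
position: [0.6446, 0.0427, 0.0214]
tool_rot: [0.997, -0.075, -0.0, -0.0]
ft_force: [-2.1, -5.2, 2.4]
grip_width: 0.0006
grip_force: 2.2
```

Request:
servo_tool:
  moves: "0 -0.001 0 0 0; 0 -0.002 0 0 0; 0 -0.002 0 0 0"

```text
time: 13.18
position: [0.6449, 0.0448, 0.0213]
tool_rot: [0.997, -0.075, -0.0, -0.0]
ft_force: [-1.3, -4.3, 2.3]
grip_width: 0.0003
grip_force: 2.2
```

Request:
servo_tool:
  moves: "0 -0.001 0 0 0; 0 -0.002 0 0 0; 0 -0.002 0 0 0"

```text
time: 13.43
position: [0.6452, 0.0467, 0.0214]
tool_rot: [0.997, -0.075, -0.0, -0.0]
ft_force: [-2.0, -4.9, 1.9]
grip_width: 0.0003
grip_force: 2.2
```

Request:
servo_tool:
  moves: "0 -0.001 0 0 0; 0 -0.002 0 0 0; 0 -0.003 0 0 0; 0 -0.003 0 0 0"

```text
time: 13.77
position: [0.6456, 0.0497, 0.0213]
tool_rot: [0.997, -0.075, -0.0, -0.0]
ft_force: [-1.4, -4.0, 2.6]
grip_width: -0.0
grip_force: 2.2
```

Request:
servo_tool:
  moves: "0 -0.001 0 0 0; 0 -0.002 0 0 0; 0 -0.002 0 0 0"

```text
time: 14.02
position: [0.6457, 0.0504, 0.0214]
tool_rot: [0.997, -0.074, -0.001, 0.001]
ft_force: [-2.9, -7.2, 2.3]
grip_width: 0.0005
grip_force: 4.0
```

Force is rising and motion has stalled; one more small press to confirm.

Request:
servo_tool:
  moves: "0 -0.001 0 0 0; 0 -0.002 0 0 0; 0 -0.002 0 0 0; 0 -0.002 0 0 0"

```text
time: 14.35
position: [0.6458, 0.0505, 0.0214]
tool_rot: [0.997, -0.074, -0.001, 0.002]
ft_force: [-3.7, -13.1, 3.9]
grip_width: 0.0006
grip_force: 6.5
```

```bash
python3 -c "
from h import *
tomove(0,0,.15,-8.7)
"
```

```text
t14.35 stand pos [-0.7 51.  21.4] yaw -8.5 -> d [   0.3   51.6 -128.4] spin 0.2 F [ -3.7 -13.1   3.9]
```

The regulator is home: stalled at 13 N. Backing off and lifting, then a check from the top.

Request:
servo_tool:
  moves: "0 0.01 0 0 0; 0 0.025 0 0 0; 0 0.04 0 0 0; 0 0.05 0 0 0; 0 0.05 -0.03 0 0; 0 0.05 -0.06 0 0; 0 0.05 -0.09 0 0.02; 0 0.05 -0.12 0 0.034; 0 0.05 -0.127 0 0.034; 0 0.05 -0.127 0 0.034"

```text
time: 15.18
position: [0.6413, 0.0034, 0.1516]
tool_rot: [0.997, -0.075, 0.003, -0.0]
ft_force: [0.2, -0.2, 0.3]
grip_width: 0.0197
grip_force: 0.0
```

Request:
servo_tool:
  moves: "-0.02 0.02 0 5 0.034; -0.04 0.04 0 10 0.034; -0.06 0.06 0 15 0.034; -0.09 0.08 0 20 0.034; -0.12 0.08 0 25 0.034; -0.15 0.07 0 30 0.034; -0.17 0.05 0 35 0.034; -0.18 0.02 0 39 0.034; -0.18 0 0 39 0.034; -0.18 0 0 39 0.034"

```text
time: 16.02
position: [0.4588, 0.0338, 0.1471]
tool_rot: [0.915, -0.402, -0.002, -0.0]
ft_force: [-1.1, -0.4, 0.5]
grip_width: 0.0337
grip_force: 0.0
```

```bash
python3 -c "
from h import *
tomove(-.091,.076,.147,-47.9)
im=cams.camera('top');m=cams.camera_model('top')
cv2.imwrite('pics/top3.png',cv2.resize(im[150:330,200:440],None,fx=3,fy=3,interpolation=cv2.INTER_CUBIC))
for a,c,r in blobs(im,(8,90,80),(25,255,255),(235,170,410,300)): print(a,np.round(c,1),np.round(inst(cast(m,c,.083))*1e3,1))
"
```

```text
t16.02 stand pos [-183.     6.2  147.1] yaw -47.5 -> d [  28.1 -112.1   -0.2] spin 0.4 F [-1.1 -0.4  0.5]
219 [254.6 195.5] [ -2.2 139.4  83. ]
47 [278.3 196.7] [ 1.4 91.  83. ]
187 [317.2 236.8] [-70.4   1.5  83. ]
```

View pics/top3.png

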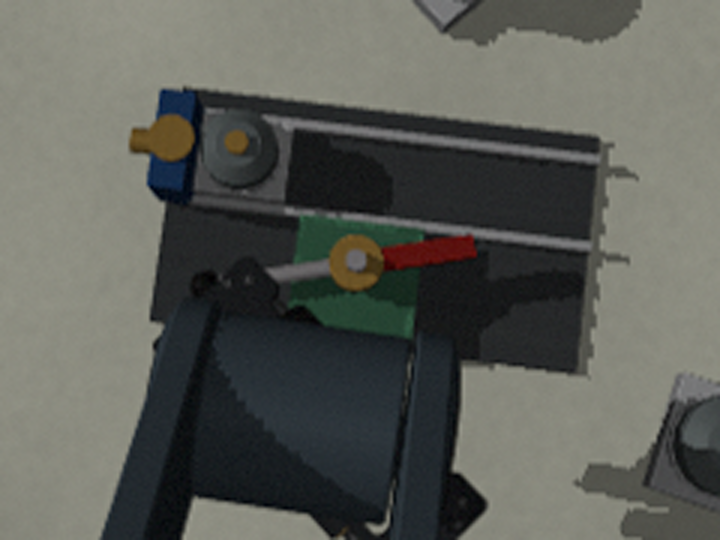

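The top picture shows the regulator against the blue head, stub at crop (237,142), which is stand y = 91 mm. The bar and nose are swung clear, with the ball at (205,283). Going back astride the bar.

Request:
servo_tool:
  moves: "0.007 -0.03 0 0 0.036; 0.014 -0.06 0 0 0.036; 0.021 -0.09 0 0 0.036; 0.028 -0.112 0 0 0.036; 0.028 -0.112 0 0 0.036; 0.028 -0.112 0 0 0.036; 0.028 -0.112 0 0 0.036"

```text
time: 16.65
position: [0.5613, 0.0849, 0.1472]
tool_rot: [0.915, -0.404, -0.002, 0.001]
ft_force: [-0.4, 0.3, 1.0]
grip_width: 0.0359
grip_force: 0.0
```

```bash
python3 -c "
from h import *
tomove(-.091,.076,.047,-47.9)
cv2.imwrite('pics/wrist4.png',cams.camera('wrist'))"
```

```text
t16.65 stand pos [-89.4  72.2 147.2] yaw -47.6 -> d [ -3.3  -2.2 100.2] spin 0.3 F [-0.4  0.3  1. ]
```

View pics/wrist4.png

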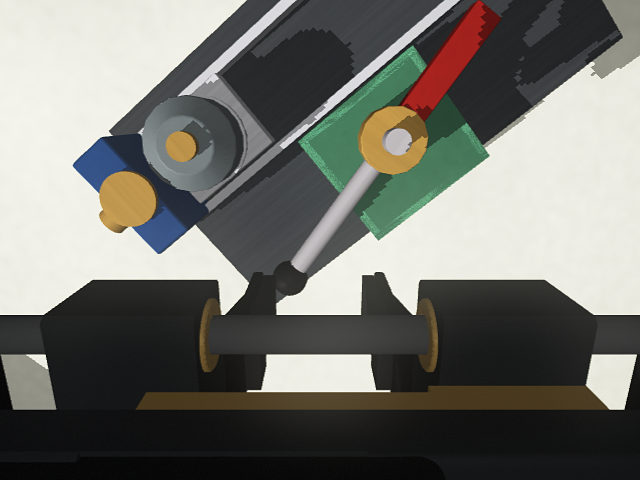

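```bash
python3 -c "
from h import *
m=cams.camera_model('wrist'); o=get_obs(); R=Rn.from_quat(o['tool_rot']).as_matrix()
b=cast(m,(290,279),.064); bs=inst(b); print(np.round(bs*1e3,1)); th=np.arctan2(-bs[1],-(bs[0]+.07)); print('theta',th)
for r in(.065,.079,.09,.104):
  print(r,np.round(R.T@(S(-.07-r*np.cos(th),-r*np.sin(th),.047)-o['position'])*1e3,1))
"
```

```text
[-99.5 102.7  64. ]
theta -1.2909658797210033
0.065 [  7.7   6.2 100.5]
0.079 [ -3.8  -1.8 100.5]
0.09 [-12.8  -8.1 100.5]
0.104 [-24.3 -16.2 100.5]
```

Request:
servo_tool:
  moves: "0 0 0.03 0 0.036; 0 0 0.06 0 0.036; 0 0 0.085 0 0.036; 0 0 0.1 0 0.036; 0 0 0.1 0 0.036; 0 0 0.1 0 0.036"

```text
time: 17.2
position: [0.5613, 0.0852, 0.048]
tool_rot: [0.915, -0.404, -0.001, 0.001]
ft_force: [0.4, 1.1, 0.4]
grip_width: 0.036
grip_force: 0.0
```

```bash
python3 -c "
from h import *
f=np.arange(-1.2,-.25,.1); arc(f,np.linspace(36,4,len(f)),r=.077)"
```

```text
t 17.2 pos [-89.5  72.5  48. ] yaw -47.6 phi now -1.308 r 0.0751 F [0.4 1.1 0.4]
[-0.006  0.006  0.001] -1.2 -2.9
[-0.01   0.013  0.001] -1.1 -6.5
[-0.012  0.02   0.001] -1.0 -10.1
[-0.014  0.027  0.001] -0.9 -13.6
[-0.016  0.035  0.001] -0.8 -17.2
[-0.016  0.043  0.001] -0.7 -20.7
[-0.016  0.05   0.001] -0.6 -24.3
[-0.015  0.058  0.001] -0.5 -27.8
[-0.013  0.065  0.001] -0.4 -31.4
[-0.011  0.073  0.001] -0.3 -34.9
```

Request:
servo_tool:
  moves: "-0.006 0.006 0 -3 0.036; -0.01 0.013 0 -6.5 0.036; -0.012 0.02 0 -10 0.036; -0.014 0.027 0 -13.6 0.036; -0.016 0.035 0 -17.2 0.036; -0.016 0.043 0 -20.7 0.036; -0.016 0.05 0 -24.3 0.036; -0.015 0.058 0 -27.8 0.036; -0.013 0.065 0 -31.4 0.036; -0.013 0.065 0 -31.4 0.036"

```text
time: 18.03
position: [0.506, 0.0511, 0.0503]
tool_rot: [0.99, -0.141, 0.001, -0.0]
ft_force: [-0.4, -0.2, -0.2]
grip_width: 0.0359
grip_force: 0.1
```

```bash
python3 -c "
from h import *
f=np.arange(-.3,.25,.05); arc(f,np.linspace(5,0,len(f)),r=.077)"
```

```text
t 18.03 pos [-139.    30.4   50.3] yaw -16.2 phi now -0.415 r 0.0754 F [-0.4 -0.2 -0.2]
[-0.004  0.008  0.003] -0.3 -2.5
[-0.004  0.012  0.003] -0.25 -3.0
[-0.004  0.016  0.003] -0.2 -3.5
[-0.005  0.02   0.003] -0.15 -4.0
[-0.005  0.024  0.003] -0.1 -4.5
[-0.004  0.027  0.003] -0.05 -5.0
[-0.004  0.031  0.003] -0.0 -5.5
[-0.003  0.035  0.003] 0.05 -6.0
[-0.003  0.039  0.003] 0.1 -6.5
[-0.002  0.042  0.003] 0.15 -7.0
[-0.     0.046  0.003] 0.2 -7.5
```

Request:
servo_tool:
  moves: "-0.004 0.004 0.002 -1.5 0.036; -0.004 0.008 0.002 -2.5 0.036; -0.004 0.012 0.002 -3 0.036; -0.004 0.016 0.002 -3.5 0.036; -0.005 0.02 0.002 -4 0.036; -0.005 0.024 0.002 -4.5 0.036; -0.004 0.027 0.002 -5 0.036; -0.004 0.031 0.002 -5.5 0.036; -0.003 0.035 0.002 -6 0.036; -0.003 0.035 0.002 -6 0.036"

```text
time: 18.87
position: [0.4929, 0.0181, 0.0463]
tool_rot: [0.996, -0.089, -0.001, 0.0]
ft_force: [-0.7, 0.3, -0.8]
grip_width: 0.0362
grip_force: 0.2
```

Request:
servo_tool:
  moves: "0 0.002 0 -0.3 0.036; 0.001 0.004 0 -0.6 0.036; 0.001 0.004 0 -0.6 0.036"

```text
time: 19.12
position: [0.4935, 0.0144, 0.0464]
tool_rot: [0.997, -0.083, -0.0, 0.0]
ft_force: [-1.2, 1.4, -0.9]
grip_width: 0.0358
grip_force: 0.5
```

```bash
python3 -c "
from h import *
arc([],[])"
```

```text
t 19.12 pos [-145.8   -7.7   46.4] yaw -9.6 phi now 0.101 r 0.0762 F [-1.2  1.4 -0.9]
```

Request:
servo_tool:
  moves: "0 0.001 0 0.5 0.036; 0 0.002 0 0.9 0.036; 0 0.003 0 0.9 0.036; 0 0.004 0 0.9 0.036; 0 0.004 0 0.9 0.036"

```text
time: 19.53
position: [0.4926, 0.0108, 0.0465]
tool_rot: [0.996, -0.091, -0.0, -0.0]
ft_force: [-2.1, 2.9, -0.7]
grip_width: 0.0356
grip_force: 1.3
```

Request:
servo_tool:
  moves: "0 0.001 0 0 0.036; 0 0.002 0 0 0.036; 0 0.002 0 0 0.036"

```text
time: 19.78
position: [0.4922, 0.0088, 0.0465]
tool_rot: [0.996, -0.091, -0.0, -0.0]
ft_force: [-2.2, 3.7, -0.1]
grip_width: 0.0364
grip_force: 1.4
```

Request:
servo_tool:
  moves: "0 0.001 0 -0.9 0.036; 0 0.002 0 -1.8 0.036; 0 0.002 0 -1.8 0.036"

```text
time: 20.03
position: [0.4925, 0.0066, 0.0465]
tool_rot: [0.997, -0.075, 0.0, 0.0]
ft_force: [-0.9, 3.0, -2.0]
grip_width: 0.0362
grip_force: 1.3
```

Request:
servo_tool:
  moves: "0 0.001 0 0 0.036; 0 0.002 0 0 0.036; 0 0.002 0 0 0.036"

```text
time: 20.28
position: [0.4922, 0.0047, 0.0466]
tool_rot: [0.997, -0.076, 0.0, 0.0]
ft_force: [-0.6, 2.1, -1.7]
grip_width: 0.0362
grip_force: 1.4
```

Request:
servo_tool:
  moves: "0 0.001 0 0 0.036; 0 0.002 0 0 0.036; 0 0.002 0 0 0.036"

```text
time: 20.53
position: [0.4919, 0.0036, 0.0465]
tool_rot: [0.997, -0.076, 0.0, -0.001]
ft_force: [0.2, 7.1, -1.4]
grip_width: 0.036
grip_force: 3.5
```

Request:
servo_tool:
  moves: "0 0.001 0 0 0.036; 0 0.001 0 0 0.036"

```text
time: 20.7
position: [0.4918, 0.0032, 0.0465]
tool_rot: [0.997, -0.077, 0.0, -0.001]
ft_force: [0.5, 9.8, -2.8]
grip_width: 0.036
grip_force: 5.1
```

The stop is met at 9.8 N. Re-centring and lifting off, then a check of the bar.

Request:
servo_tool:
  moves: "0 -0.005 0 0 0.036; 0 -0.01 0 0 0.036; 0 -0.013 0 0 0.036; 0 -0.013 0 0 0.036; 0 -0.013 -0.03 0 0.036; 0 -0.013 -0.06 0 0.036; 0 -0.013 -0.09 0 0.036; -0.01 -0.013 -0.1 0 0.036; -0.01 -0.013 -0.1 0 0.036; -0.01 -0.013 -0.1 0 0.036"

```text
time: 21.53
position: [0.4837, 0.016, 0.1471]
tool_rot: [0.997, -0.076, 0.001, 0.0]
ft_force: [0.8, -0.5, 0.6]
grip_width: 0.0358
grip_force: 0.0
```

```bash
python3 -c "
from h import *
tomove(-.15,0,.147,-8.7)
m=cams.camera_model('wrist'); im=cams.camera('wrist'); cv2.imwrite('pics/wrist5.png',im)
im2=cams.camera('top');cv2.imwrite('pics/top5.png',im2);m2=cams.camera_model('top')
for a,c,r in blobs(im,(0,150,60),(6,255,255),(0,0,640,320)): print('red',a,np.round(c,1),np.round(inst(cast(m,c,.07))*1e3,1))
for a,c,r in blobs(im2,(8,90,80),(25,255,255),(235,170,410,300)): print(a,np.round(c,1),np.round(inst(cast(m2,c,.083))*1e3,1))
for a,c,r in blobs(im2,(0,150,60),(6,255,255),(235,170,410,300)): print('redtop',a,np.round(c,1),np.round(inst(cast(m2,c,.07))*1e3,1))
"
```

```text
t21.53 stand pos [-155.8   -7.6  147.1] yaw -8.7 -> d [ 5.8 -7.6  0.1] spin 0.0 F [ 0.8 -0.5  0.6]
red 1673 [293.9  26.8] [-38.1   5.4  70. ]
219 [254.6 195.5] [ -2.2 139.4  83. ]
47 [278.3 196.7] [ 1.4 91.  83. ]
96 [317.9 232.1] [-60.6   1.5  83. ]
redtop 217 [318.8 213.1] [-19.5   4.9  70. ]
```

View pics/wrist5.png

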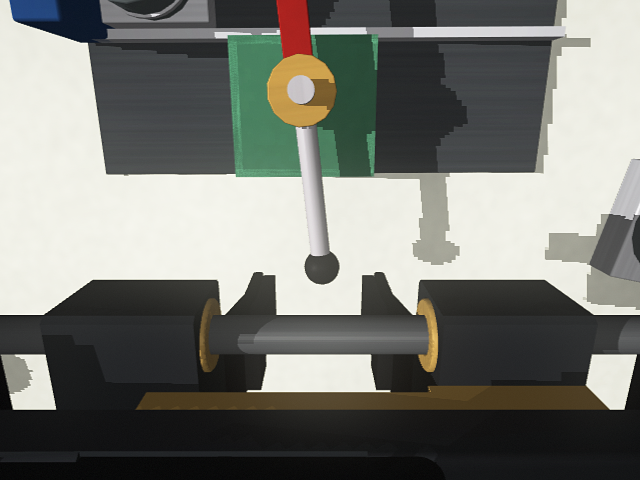

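```bash
python3 -c "
from h import *
m=cams.camera_model('wrist')
b=inst(cast(m,(321,267),.064)); print(np.round(b*1e3,1),'theta',np.arctan2(-b[1],-(b[0]+.07)))
p=inst(cast(m,(301,90),.08)); print('post',np.round(p*1e3,1)); d=b-p; print('theta rel post',np.arctan2(-d[1],-d[0]))
m=cams.camera_model('top')
n=inst(cast(m,(318.8,213.1),.07)); print('nose theta now',np.arctan2(n[1],n[0]+.07)); n=inst(cast(m,(321.9,213.0),.07)); print('nose theta start',np.arctan2(n[1],n[0]+.07), np.round(n,4))
print(np.round(get_obs()['ft_force'],1))"
```

```text
[-174.2   -8.7   64. ] theta 0.08307750397983293
post [-70.8   1.7  80. ]
theta rel post 0.10025637282994218
nose theta now 0.09772540029874971
nose theta start -0.026245849123297686 [-0.0185 -0.0014  0.07  ]
[ 0.9  0.6 -0.8]
```

The bar rests at its stop (θ ≈ 0.09 rad, inside the stated 0.15) and the nose is across the rail behind the regulator. The wrist view shows the post at (301,90), the ball at (321,267), and the fingers clear above. Handing in.

```bash
python3 -c "
from rig import job
print(job.hand_in())"
```

```text
the job is handed in; nothing more can be done
None
```

The job is handed in, with no verdict returned: the regulator is home (measured y = 91 mm), the bar is back at its stop about 0.09 rad past straight out, the nose is closed behind the regulator, and nothing is touched; my first direction test reached 17.5 N, above the 10 N guide.

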